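# Wheel check on the gravity track

### The job

Before the crates are sent down the gravity track, check that its wheels run free: stroke a fingertip along the tops of the wheels of each rail, going towards the end stop, lightly and without leaning on the track, so that all seven wheels of both rails roll round under it. Either rail may come first; do not roll wheels backwards, and leave the jars, the lids and the crate alone.

Things in the scene. Friction and masses are not known exactly. Their poses are not given: they have to be found in the camera images.
- track: Gravity wheel track bolted to the bench: two parallel aluminium rails, 140 mm apart, on a stand. Origin on the bench, mid-track; x runs across from near to far rail, y along the rails towards the end stop, z up. A rail is a U channel 345 mm long, 27 mm wide, its walls ending 7 mm below the tops of its 7 grey wheels (30 mm diameter, 16 mm wide, 40 mm apart). Rails fall 3 degrees to the stop and give 1 mm per 6 N on rubber mounts.
- stop (a point): Middle of the upper edge of the end stop: a steel plate across the lower ends of both rails, 190 mm wide, 4 mm thick, 56 mm past the centres of the last wheels, standing 27 mm above their tops. Nothing else on the track stands above the wheels.
- near_first (a point): Topmost point of the first (highest) wheel of the rail on the robot's side, at the end away from the end stop, mid-width of the wheel.
- near_last (a point): Topmost point of the seventh (lowest) wheel of the rail on the robot's side, nearest the end stop. The tops of the wheels between lie evenly, 40 mm apart, on the straight line from the first to this one.
- far_first (a point): Topmost point of the first (highest) wheel of the rail away from the robot, at the end away from the end stop, mid-width of the wheel.
- far_last (a point): Topmost point of the seventh (lowest) wheel of the rail away from the robot, nearest the end stop. The tops of the wheels between lie evenly, 40 mm apart, on the straight line from the first to this one.
- near1 (a joint): Turn (rad) of wheel 1 of the near rail, counted from the end away from the stop; 0 at the start, grows as the wheel's top moves towards the end stop. Free to turn without limit, rigid, driven only by the friction of what rubs along it (about 0.2 N at the tread turns it); it stays where it is left.
- near2 (a joint): Turn (rad) of wheel 2 of the near rail, counted from the end away from the stop; 0 at the start, grows as the wheel's top moves towards the end stop. Free to turn without limit, rigid, driven only by the friction of what rubs along it (about 0.2 N at the tread turns it); it stays where it is left.
- near3 (a joint): Turn (rad) of wheel 3 of the near rail, counted from the end away from the stop; 0 at the start, grows as the wheel's top moves towards the end stop. Free to turn without limit, rigid, driven only by the friction of what rubs along it (about 0.2 N at the tread turns it); it stays where it is left.
- near4 (a joint): Turn (rad) of wheel 4 of the near rail, counted from the end away from the stop; 0 at the start, grows as the wheel's top moves towards the end stop. Free to turn without limit, rigid, driven only by the friction of what rubs along it (about 0.2 N at the tread turns it); it stays where it is left.
- near5 (a joint): Turn (rad) of wheel 5 of the near rail, counted from the end away from the stop; 0 at the start, grows as the wheel's top moves towards the end stop. Free to turn without limit, rigid, driven only by the friction of what rubs along it (about 0.2 N at the tread turns it); it stays where it is left.
- near6 (a joint): Turn (rad) of wheel 6 of the near rail, counted from the end away from the stop; 0 at the start, grows as the wheel's top moves towards the end stop. Free to turn without limit, rigid, driven only by the friction of what rubs along it (about 0.2 N at the tread turns it); it stays where it is left.
- near7 (a joint): Turn (rad) of wheel 7 of the near rail, counted from the end away from the stop; 0 at the start, grows as the wheel's top moves towards the end stop. Free to turn without limit, rigid, driven only by the friction of what rubs along it (about 0.2 N at the tread turns it); it stays where it is left.
- far1 (a joint): Turn (rad) of wheel 1 of the far rail, counted from the end away from the stop; 0 at the start, grows as the wheel's top moves towards the end stop. Free to turn without limit, rigid, driven only by the friction of what rubs along it (about 0.2 N at the tread turns it); it stays where it is left.
- far2 (a joint): Turn (rad) of wheel 2 of the far rail, counted from the end away from the stop; 0 at the start, grows as the wheel's top moves towards the end stop. Free to turn without limit, rigid, driven only by the friction of what rubs along it (about 0.2 N at the tread turns it); it stays where it is left.
- far3 (a joint): Turn (rad) of wheel 3 of the far rail, counted from the end away from the stop; 0 at the start, grows as the wheel's top moves towards the end stop. Free to turn without limit, rigid, driven only by the friction of what rubs along it (about 0.2 N at the tread turns it); it stays where it is left.
- far4 (a joint): Turn (rad) of wheel 4 of the far rail, counted from the end away from the stop; 0 at the start, grows as the wheel's top moves towards the end stop. Free to turn without limit, rigid, driven only by the friction of what rubs along it (about 0.2 N at the tread turns it); it stays where it is left.
- far5 (a joint): Turn (rad) of wheel 5 of the far rail, counted from the end away from the stop; 0 at the start, grows as the wheel's top moves towards the end stop. Free to turn without limit, rigid, driven only by the friction of what rubs along it (about 0.2 N at the tread turns it); it stays where it is left.
- far6 (a joint): Turn (rad) of wheel 6 of the far rail, counted from the end away from the stop; 0 at the start, grows as the wheel's top moves towards the end stop. Free to turn without limit, rigid, driven only by the friction of what rubs along it (about 0.2 N at the tread turns it); it stays where it is left.
- far7 (a joint): Turn (rad) of wheel 7 of the far rail, counted from the end away from the stop; 0 at the start, grows as the wheel's top moves towards the end stop. Free to turn without limit, rigid, driven only by the friction of what rubs along it (about 0.2 N at the tread turns it); it stays where it is left.
- jar_a: Bystander: a closed jar of dark seaweed with aluminium lid, loose, 85 mm diameter, 111 mm tall, about 0.3 kg. Origin at the centre of its underside.
- jar_b: Bystander: a second jar like it, loose. Origin at the centre of its underside.
- lids: Bystander: a stack of aluminium jar lids, loose, 85 mm diameter, 66 mm tall. Origin at the centre of its underside.
- crate: Bystander: a small blue open crate with five such jars in it, loose, 200 x 300 x 120 mm, beyond the end stop. Origin at the centre of its underside.

How it is judged:
By the outcome, as a careful person would: the job done as asked, in the order asked, and still so for the second after the job is handed in, with the robot touching nothing.
It also fails if it takes over 58 s, if anything falls off the work surface, if the arm or the gripper's body presses on something with over 40 N, if the wrist force passes 120 N, or if a joint passes its speed limit or range.

### The arm

A 7-joint arm with a two-finger parallel gripper is mounted at the origin on the work surface. World frame = base frame: x ahead of the robot, y to its left, z up, the work surface at z = 0. Lengths are in m, angles in rad, forces in N, time in s.
With the tool pointing down it reaches from about 0.35 to 0.9 m from the base axis. Payload 8.1 kg.
Tool frame: the origin (TCP) lies on the centre line of the jaws, within the pads' length; the fingertips stand 25 mm ahead of it and the grasp point (between the pads) lies 6 mm ahead of it; z points along the fingers, y is the line along which they close (so a half turn about z gives the same grasp; the last joint's range is limited). The gripper opens to 92 mm and grips with 3 to 60 N. Pads are 19 mm wide; open, the fingers measure 130 mm over their backs; the gripper's body (75 mm by 190 mm) begins 47 mm behind the grasp point.
Start: joints at [-1.256, 0.434, 0.025, 1.573, -0.012, 1.134, -0.075], TCP at [0.254, 0.571, 0.252] pointing down, gripper open.
Joint ranges: [-2.62, 2.62], [-0.44, 2.09], [-1.27, 1.32], [0.08, 2.57], [-1.32, 4.46], [0.12, 2], [-2.74, 2.74]. Speed limits (rad/s): [2.22, 2.22, 3.01, 3.01, 3.14, 3.14, 3.14].

### API

Orientations are given as a unit quaternion [x, y, z, w].
In Python, from station import env gives the robot as it stands. The module is installed in compiled form; this text tells all that it offers.
- The arm moves only by the shell command python3 -m jog 'ROWS' [FORCE]. ROWS is JSON, a list that holds one entry, the list of rows, each a list of 5 numbers: the shift along the tool's x, y, z in mm, then the turn about the tool's z in rad, then the closure, from 0 (fully open) to 1 (shut). A call has 1 to 5 rows; each row shifts and turns the commanded pose from where the row before left it, along the tool's axes as they then stand; what a row does not reach is not made up. A row lasts 1/12 s, in which the tool goes at most 41.7 mm and 7.16 degrees, less where a joint would pass 70% of its speed; a pose out of reach is approached as far as the arm can. A call is refused whole if a number of a shift passes 41.7 or a number of a turn 0.125, either way. A call with a gripper value outside its range is refused whole. The fingers move at their own pace and stop on an object; FORCE is the grip in N (left out, the last holds). Time passes only in rows, so rows that do not move let the fingers close. It gives the time, the measured TCP pose, the force, the opening and the grip force at its end, in the units of the state.
- env.sense(): the state, without advancing time (a new reading comes with each control period).
- env.snapshot(name): name is "scene" or "top" or "wrist"; returns a dict with "color" (480x640x3 uint8, red, green, blue), "K" (3x3 intrinsics, pixels), "R" (3x3) and "t" (3): a world point X has camera coordinates R X + t; the wrist camera has in their place "mount" (4x4, takes a point from camera to tool coordinates, whose origin is the TCP and whose axes are the flange's). Camera axes: x right, y down, z forward; pixel columns grow to the right and rows downward; lengths in m; the calibration is good to about 2 mm. A picture is of the moment at which its call begins: read the wrist's pose just before it. There is no depth.
- env.sign_off(): hands the job in; it is judged then, once.
The state is a dict: "t": time; "qpos": joint angles; "qvel": joint speeds; "effort": joint torques, N m; "ee_pos": TCP position; "orientation": TCP orientation; "ft_force": force on the tool from outside, world axes, zero at the start; "moment": the same for the moment, N m; "grip_width": finger opening in m; "gripper_force": force on a finger pad.
Only numpy, scipy, OpenCV 4.12 (cv2) and the standard library are available. Lean on these libraries where they do the work, as an engineer would, in place of code of your own. Each camera call takes 0.05 s, during which the arm holds its last target. There are 200 camera calls.

## Working session

There is one attempt and no reset: what is moved stays moved. The work goes in short steps, Python scripts to look and compute and a shell command to move; the robot and the scene stay as the last step left them, time stands still between calls to the robot, and variables do not carry over. Pictures are saved under pics/ and viewed, at most 10 in all, crops included, and the job is handed in when it is done.

```bash
mkdir -p pics
python3 - <<'E'
from station import env
import cv2,numpy as np
s=env.sense();print({k:np.round(s[k],3).tolist() for k in s})
for n in("scene","top"):
    d=env.snapshot(n);cv2.imwrite(f"pics/{n}0.png",d["color"][...,::-1]);print(n,d["K"].tolist(),np.round(d["R"],4).tolist(),np.round(d["t"],4).tolist())
    np.savez(f"{n}0.npz",**d)
E
```

```text
{'t': 0.0, 'qpos': [-1.256, 0.435, 0.025, 1.574, -0.012, 1.134, -0.075], 'qvel': [0.002, 0.001, -0.002, -0.002, 0.002, 0.001, 0.001], 'effort': [-0.001, -66.787, 0.984, -31.446, -0.061, 0.043, 0.0], 'ee_pos': [0.253, 0.571, 0.251], 'orientation': [0.207, 0.978, -0.001, -0.0], 'ft_force': [0.925, 0.396, -0.162], 'moment': [0.072, 0.014, 0.023], 'gripper_force': 0.0, 'grip_width': 0.092}
scene [[503.09426988124744, 0.0, 319.6872318817475], [0.0, 503.09426988124744, 239.00640745955377], [0.0, 0.0, 1.0]] [[-0.2787, 0.9603, 0.0137], [0.8112, 0.243, -0.532], [-0.5142, -0.1372, -0.8467]] [0.0964, -0.4551, 1.3586]
top [[470.1138815841391, 0.0, 318.9521188537917], [0.0, 470.1138815841391, 236.76513075423503], [0.0, 0.0, 1.0]] [[-0.0171, -0.9998, -0.0105], [-0.9888, 0.0185, -0.1484], [0.1485, 0.0078, -0.9889]] [0.0723, 0.6116, 1.0779]
```

View pics/scene0.png

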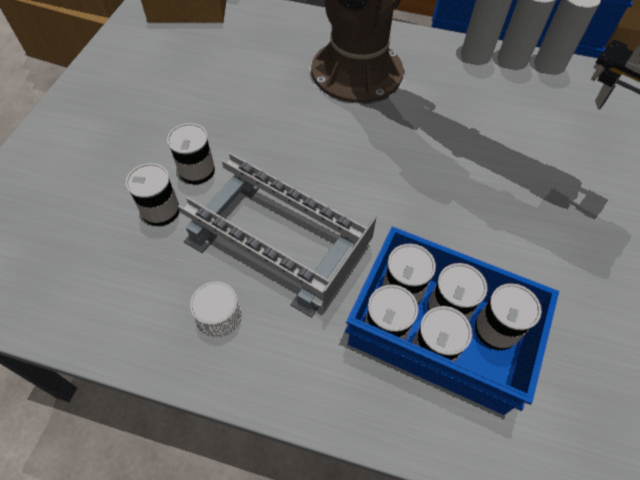

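View pics/top0.png

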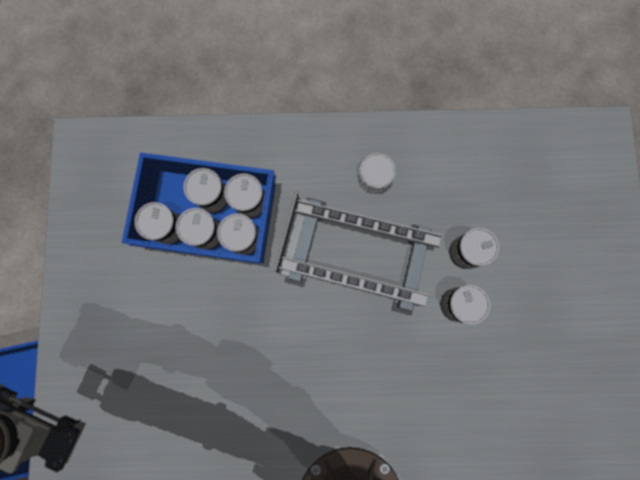

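The scene view shows the track at about (180–375, 150–310), with the stop at its right end. In the top view it spans (278–440, 195–310), the stop is on the left at about (290, 235), and the jars sit just off the upper end at (478, 247) and (468, 304). I'll enlarge both.

Run:
```python
import cv2
a=cv2.imread("pics/scene0.png")[145:315,175:385];b=cv2.imread("pics/top0.png")[185:315,270:450]
for n,i,f,x0,y0 in(("sc",a,3.5,175,145),("tc",b,4.4,270,185)):
    i=cv2.resize(i,None,fx=f,fy=f,interpolation=cv2.INTER_CUBIC)
    for k in range(0,220,20):
        cv2.putText(i,str(x0+k),(int(k*f),10),0,.35,(0,0,255));cv2.line(i,(int((k+.5)*f),12),(int((k+.5)*f),18),(0,0,255))
        cv2.putText(i,str(y0+k),(0,int(k*f)+4),0,.35,(0,0,255))
    cv2.imwrite(f"pics/{n}.png",i);print(i.shape)
```

```text
(595, 735, 3)
(572, 792, 3)
```

View pics/sc.png

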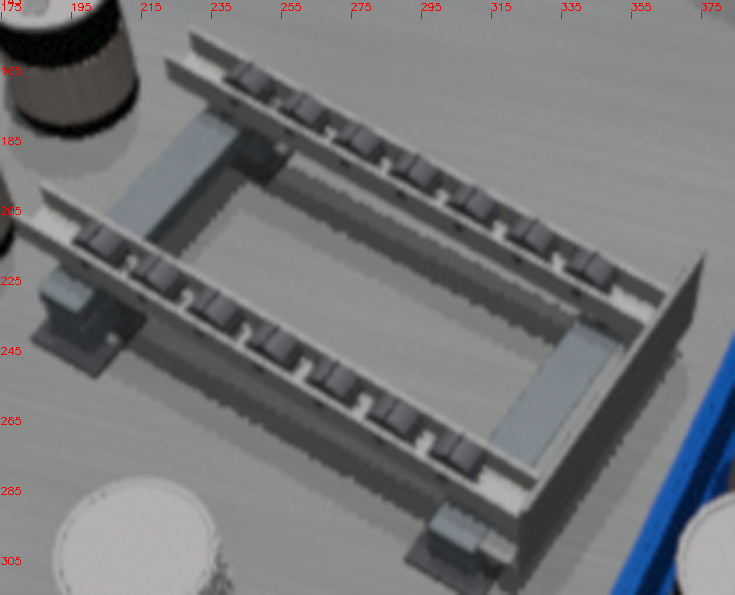

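View pics/tc.png

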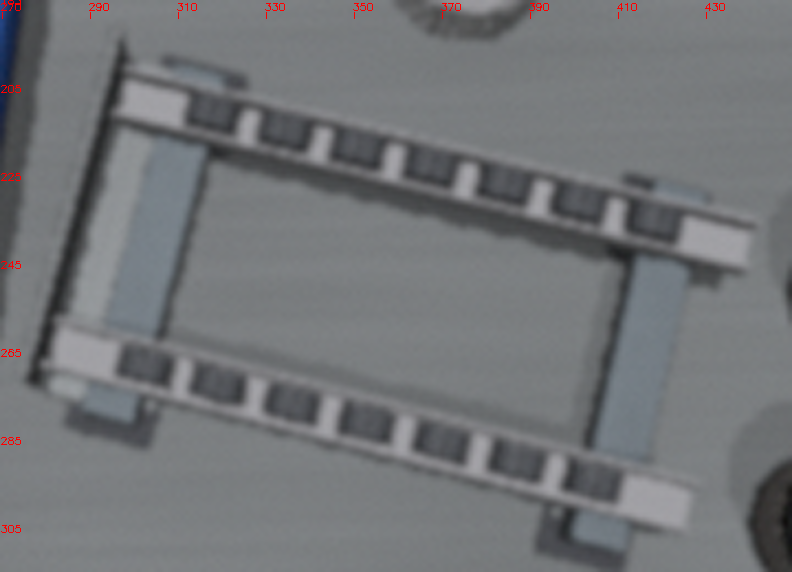

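```bash
cat > h.py <<'E'
import numpy as np
from scipy.optimize import least_squares
D={n:dict(np.load(n+"0.npz")) for n in("scene","top")}
def proj(d,X):
    c=d["R"]@X.T+d["t"].reshape(3,1);p=d["K"]@c;return (p[:2]/p[2]).T
def model(p):  # centre of wheel-top plane x,y,z,yaw -> nf,nl,ff,fl, stop corners
    x,y,z,a=p;X=np.array([-np.sin(a),np.cos(a)*0,0]);
    ey=np.array([np.cos(a),np.sin(a),0]);ex=np.array([ey[1],-ey[0],0]);s=np.radians(3)
    f=lambda u,v,w:np.array([x,y,z])+ex*u+ey*(v*np.cos(s)+w*np.sin(s))+np.array([0,0,1])*(-v*np.sin(s)+w*np.cos(s))
    return np.array([f(-.07,-.12,0),f(-.07,.12,0),f(.07,-.12,0),f(.07,.12,0),f(-.095,.176,.027),f(.095,.176,.027)])
E
python3 - <<'E'
from h import *
P={"scene":np.array([[252,79],[593,268],[103,242],[458,451],[703,255],[527,487]])/3.5+[175,145],
"top":np.array([[593,479],[145,362],[656,217],[211,108],[32,380],[124,42]])/4.4+[270,185]}
for n in P:P[n]+=.5/(3.5 if n=="scene" else 4.4)-.5
for n in D: print(n,-D[n]["R"].T@D[n]["t"].ravel())
# plain triangulation
for i in range(6):
    A=[];b=[]
    for n in D:
        d=D[n];r=d["R"].T@np.linalg.inv(d["K"])@np.append(P[n][i],1);r/=np.linalg.norm(r);M=np.eye(3)-np.outer(r,r);A.append(M);b.append(M@(-d["R"].T@d["t"].ravel()))
    X,res,*_=np.linalg.lstsq(np.vstack(A),np.hstack(b),rcond=None);print(i,X.round(4),np.sqrt(res)*1e3)
fun=lambda p:np.concatenate([(proj(D[n],model(p))-P[n]).ravel() for n in D])
r=least_squares(fun,[.5,0,.08,1.6],loss="soft_l1");print(r.x,np.degrees(r.x[3]));print(fun(r.x).reshape(-1,2).round(1));print(model(r.x).round(4));np.save("p.npy",r.x)
E
```

```text
scene [1.0945952  0.2043582  0.90684284]
top [0.44582181 0.05253132 1.15737162]
0 [ 0.4728 -0.1266  0.0912] [3.37200838]
1 [0.538  0.1025 0.0784] [3.68236346]
2 [ 0.6077 -0.1656  0.0896] [3.46428588]
3 [0.6728 0.0646 0.0792] [2.14350767]
4 [0.5277 0.1605 0.1014] [5.33208531]
5 [0.7008 0.1093 0.1149] [3.00865718]
[ 0.57179725 -0.03205297  0.08327991  1.30184688] 74.59033153721363
[[-2.1  0. ]
 [-1.3 -0.5]
 [-1.5 -0.3]
 [-0.4 -0.2]
 [-0.2  0.3]
 [-0.6  8.8]
 [-0.1  0.5]
 [-0.9  1.1]
 [-0.7  0.5]
 [-0.7  1.1]
 [-3.2  0.6]
 [-2.4 -2.4]]
[[ 0.4725 -0.129   0.0896]
 [ 0.5362  0.1021  0.077 ]
 [ 0.6074 -0.1662  0.0896]
 [ 0.6711  0.0649  0.077 ]
 [ 0.5273  0.164   0.101 ]
 [ 0.7105  0.1135  0.101 ]]
```

```bash
python3 -m jog '[[[0,0,0,0.125,1],[0,0,0,0.125,1],[0,0,0,0.125,1],[0,0,0,0.125,1],[0,0,0,0.125,1]]]' 5; python3 -m jog '[[[0,0,0,0.125,1],[0,0,0,0.125,1],[0,0,0,0.125,1],[0,0,0,0.125,1],[0,0,0,0.125,1]]]'; python3 -m jog '[[[0,0,0,0.125,1],[0,0,0,0.047,1],[0,0,0,0,1]]]'
cat >> h.py <<'E'
from scipy.spatial.transform import Rotation as Ro
def delta(env,target,ang=None):
    s=env.sense();R=Ro.from_quat(s["orientation"]).as_matrix()
    a=np.arctan2(R[1,0],R[0,0]);d=R.T@(np.array(target)-s["ee_pos"])*1e3
    print("t",round(s["t"],2),"tcp",np.round(s["ee_pos"],4),"f",np.round(s["ft_force"],2),"xang",np.degrees(a).round(2),"tilt",R[:,2].round(4),"d_mm",d.round(1),"gw",s["grip_width"])
E
python3 -c "
from station import env;from h import *
delta(env,[.4725,-.129,.22])"
```

```text
t: 0.52
ee_pos: [0.2535, 0.571, 0.2513]
orientation: [0.501, 0.866, -0.0, 0.0]
ft_force: [-0.3, 0.4, -0.0]
grip_width: 0.0629
gripper_force: 0.0
t: 0.93
ee_pos: [0.2535, 0.571, 0.2513]
orientation: [0.743, 0.67, -0.0, 0.0]
ft_force: [0.6, 0.1, 0.2]
grip_width: 0.0296
gripper_force: 0.0
t: 1.18
ee_pos: [0.2533, 0.5711, 0.2513]
orientation: [0.796, 0.605, -0.0, 0.0]
ft_force: [-0.6, 0.3, 0.2]
grip_width: 0.0094
gripper_force: 0.0
t 1.18 tcp [0.2533 0.5711 0.2513] f [-0.6   0.3   0.19] xang 74.47 tilt [-2.e-04 -1.e-03 -1.e+00] d_mm [-615.8  398.7   31.9] gw 0.0094190992814052
```

```bash
for i in 1 2; do :; done; python3 -m jog '[[[-30,20,0,0,1],[-34,22,0,0,1],[-34,22,0,0,1],[-34,22,0,0,1],[-34,22,0,0,1]]]' >/dev/null; python3 -m jog '[[[-34,22,0,0,1],[-34,22,0,0,1],[-34,22,0,0,1],[-34,22,0,0,1],[-34,22,0,0,1]]]' | head -3;  python3 -m jog '[[[-34,22,0,0,1],[-34,22,0,0,1],[-34,22,0,0,1],[-34,22,0,0,1],[-20,13,0,0,1]]]' | head -3
python3 -c "
from station import env;from h import *
delta(env,[.4725,-.129,.22])"
```

```text
t: 2.02
ee_pos: [0.3745, 0.1874, 0.2518]
orientation: [0.795, 0.607, 0.0, -0.0]
t: 2.43
ee_pos: [0.4308, 0.0079, 0.2521]
orientation: [0.796, 0.606, 0.0, 0.0]
t 2.43 tcp [0.4308 0.0079 0.2521] f [ 0.44 -0.01  0.77] xang 74.53 tilt [ 1.2e-03 -3.0e-04 -1.0e+00] d_mm [-120.8   76.7   32.2] gw 0.0006421202689404907
```

```bash
python3 -m jog '[[[-34,22,0,0,1],[-34,22,0,0,1],[-20,13,0,0,1],[0,0,0,0,1],[0,0,0,0,1]]]' |head -3
python3 - <<'E'
from station import env;from h import *
import cv2
delta(env,[.4725,-.129,.22])
s=env.sense();d=env.snapshot("wrist");cv2.imwrite("pics/w1.png",d["color"][...,::-1])
np.savez("w1.npz",q=s["orientation"],p=s["ee_pos"],**d)
T=np.eye(4);T[:3,:3]=Ro.from_quat(s["orientation"]).as_matrix();T[:3,3]=s["ee_pos"]
C=np.linalg.inv(T@d["mount"]);print(d["mount"].round(3))
w={"R":C[:3,:3],"t":C[:3,3],"K":d["K"]};print(proj(w,model(np.load("p.npy"))).round(0).tolist())
E
```

```text
t: 2.85
ee_pos: [0.4618, -0.0894, 0.2516]
orientation: [0.796, 0.605, -0.0, 0.0]
t 2.85 tcp [ 0.4618 -0.0894  0.2516] f [-1.06  0.57 -0.63] xang 74.49 tilt [-4.e-04 -7.e-04 -1.e+00] d_mm [-35.3  20.9  31.6] gw 0.0008229658251408826
[[ 0.    -0.964 -0.267  0.072]
 [ 1.     0.    -0.001  0.001]
 [ 0.001 -0.267  0.964 -0.132]
 [ 0.     0.     0.     1.   ]]
[[338.0, 268.0], [342.0, -59.0], [503.0, 268.0], [541.0, -59.0], [305.0, -192.0], [622.0, -193.0]]
```

View pics/w1.png

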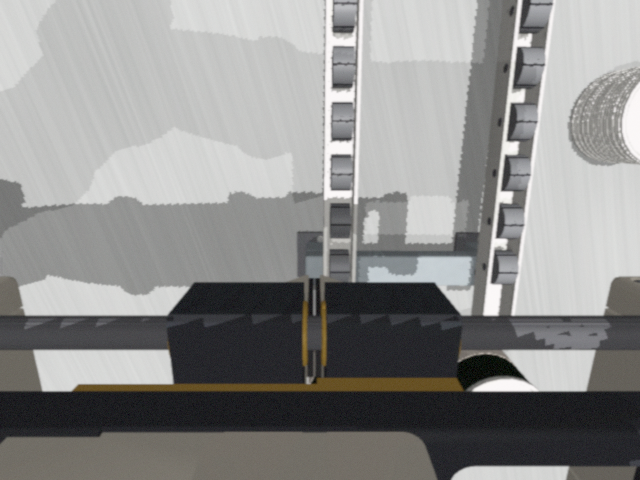

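The wrist view shows the near rail's wheels down column ~341 at rows 12, 67, 120, 170, 220 and 265. The far wheels run from (505, 268) to (537, 12). Both fit the model to about 1–2 mm, which puts wheel 1 of each rail near row 268. Next I'll move over near wheel 1.

```bash
python3 -m jog '[[[-20,12,0,0,1],[-12,9,20,0,1],[0,0,30,0,1],[0,0,30,0,1],[0,0,25,0,1]]]' |head -3;python3 -m jog '[[[0,0,12,0,1],[0,0,0,0,1],[0,0,0,0,1]]]' >/dev/null
python3 -c "
from station import env;from h import *
delta(env,[.474,-.127,.1146])"
```

```text
t: 3.32
ee_pos: [0.4731, -0.1224, 0.145]
orientation: [0.795, 0.607, -0.0, -0.001]
t 3.57 tcp [ 0.4732 -0.123   0.1345] f [ 0.07 -0.34  0.06] xang 74.72 tilt [-1.6e-03  6.0e-04 -1.0e+00] d_mm [-3.7  1.8 19.9] gw 0.0007033182194334684
```

```bash
python3 -m jog '[[[-3,2,8,0,1],[0,0,4,0,1],[0,0,2,0,1],[0,0,0,0,1]]]' |head -4|grep -v ori;python3 -m jog '[[[0,0,1,0,1],[0,0,0,0,1]]]' |grep -E "ee_|ft"; 
python3 -m jog '[[[0,0,1,0,1],[0,0,0,0,1]]]' |grep -E "ee_|ft"
```

```text
t: 3.9
ee_pos: [0.4753, -0.1277, 0.121]
ft_force: [-0.2, -0.4, 3.2]
ee_pos: [0.4753, -0.1278, 0.1203]
ft_force: [-0.7, 0.2, 6.2]
ee_pos: [0.4753, -0.1278, 0.1195]
ft_force: [-1.1, 1.3, 10.4]
```

Run:
```python
from station import env;from h import *
import cv2
d=env.snapshot("wrist");cv2.imwrite("pics/w2.png",cv2.resize(d["color"][120:420,180:500,::-1],None,fx=2,fy=2))
delta(env,[.474,-.127,.1146])
```

```text
t 4.28 tcp [ 0.4754 -0.1279  0.1196] f [-0.77  0.5  10.44] xang 74.58 tilt [ 1.5e-03  3.0e-04 -1.0e+00] d_mm [ 0.5 -1.5  5. ] gw 0.0005178448386749257
```

View pics/w2.png

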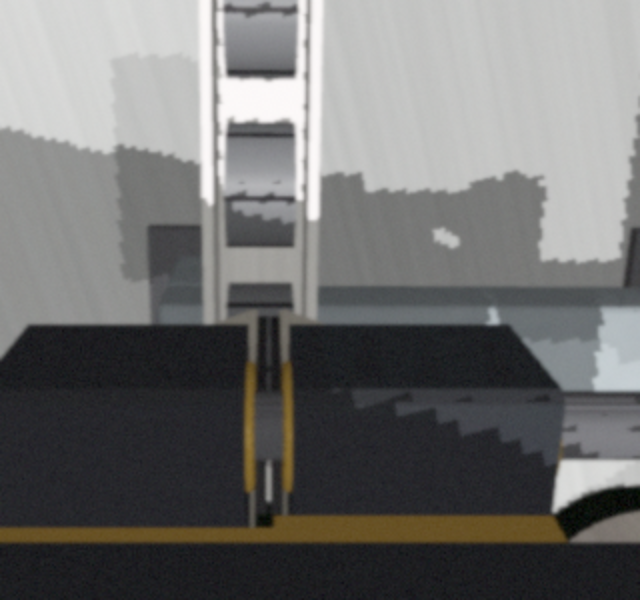

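The tip sits over near wheel 1, centred on the channel to about 1 mm. The force was 3 N at TCP z = 0.121 and rose to 10 N at 0.1195, so the wheel top is slightly higher than I estimated. I'll lift now, back off in the air, then stroke at about 2 N.

```bash
python3 -m jog '[[[0,0,-5,0,1],[0,0,0,0,1],[-16,-1,0,0,1],[0,0,1.9,0,1],[0,0,0,0,1]]]'|grep -E "ee_|ft"; python3 -m jog '[[[5,0,0.26,0,1],[5,0,0.26,0,1],[5,0,0.26,0,1],[5,0,0.26,0,1]]]' |grep -E "ee_|ft"
```

```text
ee_pos: [0.4691, -0.1431, 0.1216]
ft_force: [-0.7, -0.1, -0.1]
ee_pos: [0.4751, -0.1224, 0.1208]
ft_force: [-1.2, 0.2, 3.2]
```

```bash
python3 -m jog '[[[8,0,0.4,0,1],[8,0,0.4,0,1],[8,0,0.42,0,1],[8,0,0.42,0,1],[8,0,0.42,0,1]]]'|grep -E "ee_|ft"
```

```text
ee_pos: [0.4859, -0.084, 0.1188]
ft_force: [-0.8, 0.5, 2.9]
```

```bash
python3 -m jog '[[[8,0,0.42,0,1],[8,0,0.42,0,1],[8,0,0.42,0,1],[8,0,0.42,0,1],[8,0,0.42,0,1]]]'|grep -E "ee_|ft"
```

```text
ee_pos: [0.4964, -0.0457, 0.1166]
ft_force: [-0.7, -0.4, 4.5]
```

```bash
python3 -m jog '[[[8,0,0.3,0,1],[8,0,0.3,0,1],[8,0,0.4,0,1],[8,0,0.4,0,1],[8,0,0.42,0,1]]]'|grep -E "ee_|ft"
```

```text
ee_pos: [0.507, -0.0071, 0.1148]
ft_force: [-1.0, 0.5, 2.2]
```

```bash
python3 -m jog '[[[8,0,0.42,0,1],[8,0,0.42,0,1],[8,0,0.42,0,1],[8,0,0.42,0,1],[8,0,0.42,0,1]]]'|grep -E "ee_|ft"
```

```text
ee_pos: [0.5176, 0.0314, 0.1127]
ft_force: [-0.0, 0.3, 2.1]
```

```bash
python3 -m jog '[[[8,0,0.42,0,1],[8,0,0.42,0,1],[8,0,0.42,0,1],[8,0,0.42,0,1],[8,0,0.42,0,1]]]'|grep -E "ee_|ft"
```

```text
ee_pos: [0.5283, 0.07, 0.1106]
ft_force: [-0.5, -0.7, 2.8]
```

```bash
python3 -m jog '[[[8,0,0.42,0,1],[8,0,0.42,0,1],[8,0,0.42,0,1],[8,0,0.42,0,1],[8,0,0.42,0,1]]]'|grep -E "ee_|ft";python3 -m jog '[[[5,0,0.1,0,1],[6,0,0,0,1],[6,0,-0.5,0,1],[0,0,-6,0,1],[0,0,-30,0,1]]]'|grep -E "ee_|ft|t:"
python3 - <<'E'
from station import env;from h import *
import cv2
# far first relative to near first: from model, apply same offset as near contact ref (tip at wheel-1 ref .4751,-.1224,.1208)
m=model(np.load("p.npy"));o=np.array([.4751,-.1224,.1208])-m[0]
delta(env,m[2]+o+[0,0,.02]);print(o,m[2]+o)
for n in("scene","top"):cv2.imwrite(f"pics/{n}1.png",env.snapshot(n)["color"][...,::-1])
a=cv2.resize(cv2.imread("pics/scene1.png")[145:315,175:385],None,fx=3.5,fy=3.5,interpolation=cv2.INTER_CUBIC);cv2.imwrite("pics/sc1.png",a)
E
```

```text
ee_pos: [0.5389, 0.1085, 0.1085]
ft_force: [-0.8, -0.3, 3.2]
t: 7.95
ee_pos: [0.5407, 0.1243, 0.1421]
ft_force: [-0.7, 1.1, -0.4]
t 7.95 tcp [0.5407 0.1243 0.1421] f [-0.66  1.1  -0.39] xang 74.63 tilt [-0.0063 -0.0025 -1.    ] d_mm [-255.3  142.2    1.6] gw 0.0004848355982600141
[0.00262885 0.00658018 0.03123977] [ 0.61006708 -0.15960063  0.1208    ]
```

View pics/sc1.png

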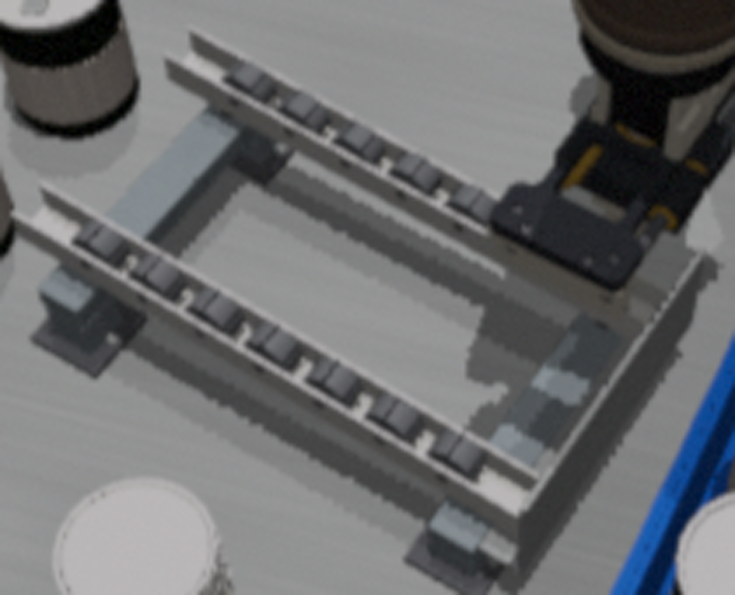

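The stroke stayed at 2–4.5 N over all the near wheels. The scene crop shows everything undisturbed, with the hand lifted above the stop end at about (570, 230). Now I'll go to the far rail.

```bash
python3 -m jog '[[[0,0,-10,0,1],[-25,14,0,0,1],[-31,16,0,0,1],[-31,16,0,0,1],[-31,16,0,0,1]]]' >/dev/null; python3 -m jog '[[[-31,16,0,0,1],[-31,16,0,0,1],[-31,16,0,0,1],[-31,16,0,0,1],[-25,12,0,0,1]]]' >/dev/null;python3 -m jog '[[[0,0,0,0,1],[0,0,0,0,1]]]' >/dev/null
python3 - <<'E'
from station import env;from h import *
import cv2
delta(env,np.array([.61007,-.1596,.1208])-.021*np.array([.266,.964,0]))
s=env.sense();d=env.snapshot("wrist");cv2.imwrite("pics/w3.png",d["color"][...,::-1])
E
```

```text
t 9.05 tcp [ 0.6045 -0.1725  0.1551] f [ 1.08  0.97 -0.56] xang 74.35 tilt [-5.e-04 -9.e-04 -1.e+00] d_mm [-7.   2.  34.3] gw 0.00026137037085545607
```

View pics/w3.png

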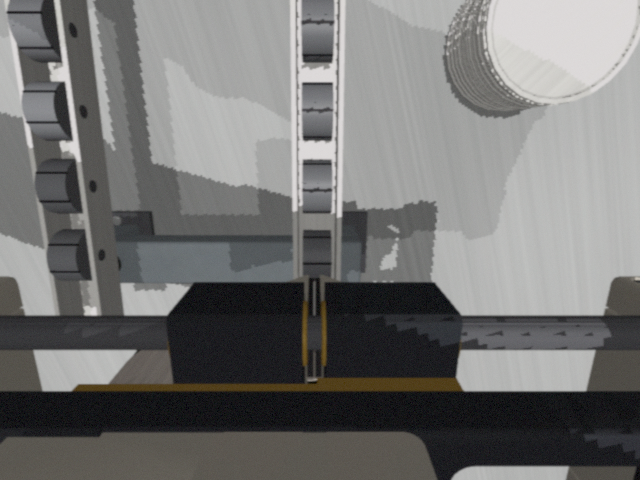

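The far rail is centred on column 318, with wheel 1 at (318, 253) level with near wheel 1 at (70, 255). The tip is at column 315, so I'll move about 1 mm in +y.

```bash
python3 -m jog '[[[-7,1,10,0,1],[0,0,15,0,1],[0,0,7,0,1],[0,0,0,0,1],[0,0,0,0,1]]]'|grep -E "ee_|ft"; python3 -m jog '[[[5,0,0.26,0,1],[5,0,0.26,0,1],[5,0,0.26,0,1],[5,0,0.26,0,1]]]' |grep -E "ee_|ft"
```

```text
ee_pos: [0.6041, -0.176, 0.1225]
ft_force: [-0.8, 0.9, 0.3]
ee_pos: [0.6101, -0.1566, 0.1221]
ft_force: [0.0, 0.4, -0.0]
```

```bash
python3 -m jog '[[[0,0,-3,0,1],[-24,0,0,0,1],[0,0,2.9,0,1],[0,0,0,0,1]]]'|grep -E "ee_|ft"; python3 -m jog '[[[6,0,0.3,0,1],[6,0,0.3,0,1],[5,0,0.26,0,1],[5,0,0.26,0,1]]]' |grep -E "ee_|ft"
```

```text
ee_pos: [0.6026, -0.1824, 0.1222]
ft_force: [-0.0, 0.6, -0.5]
ee_pos: [0.6097, -0.158, 0.121]
ft_force: [-1.0, 0.7, 3.0]
```

```bash
python3 -m jog '[[[8,0,0.42,0,1],[8,0,0.42,0,1],[8,0,0.42,0,1],[8,0,0.42,0,1],[8,0,0.42,0,1]]]'|grep -E "ee_|ft"
```

```text
ee_pos: [0.6201, -0.12, 0.1188]
ft_force: [-0.5, 0.3, 2.5]
```

```bash
python3 -m jog '[[[8,0,0.42,0,1],[8,0,0.42,0,1],[8,0,0.42,0,1],[8,0,0.42,0,1],[8,0,0.42,0,1]]]'|grep -E "ee_|ft"
```

```text
ee_pos: [0.6306, -0.0817, 0.1167]
ft_force: [-1.1, -0.5, 3.7]
```

```bash
python3 -m jog '[[[8,0,0.4,0,1],[8,0,0.4,0,1],[8,0,0.4,0,1],[8,0,0.42,0,1],[8,0,0.42,0,1]]]'|grep -E "ee_|ft"
```

```text
ee_pos: [0.6413, -0.0432, 0.1147]
ft_force: [-1.3, 1.0, 3.1]
```

```bash
python3 -m jog '[[[8,0,0.42,0,1],[8,0,0.42,0,1],[8,0,0.42,0,1],[8,0,0.42,0,1],[8,0,0.42,0,1]]]'|grep -E "ee_|ft"
```

```text
ee_pos: [0.6519, -0.0046, 0.1126]
ft_force: [-1.2, -0.5, 3.5]
```

```bash
python3 -m jog '[[[8,0,0.42,0,1],[8,0,0.42,0,1],[8,0,0.42,0,1],[8,0,0.42,0,1],[8,0,0.42,0,1]]]'|grep -E "ee_|ft"
```

```text
ee_pos: [0.6626, 0.034, 0.1105]
ft_force: [-0.2, 0.1, 2.7]
```

```bash
python3 -m jog '[[[8,0,0.42,0,1],[8,0,0.42,0,1],[8,0,0.42,0,1],[8,0,0.42,0,1],[8,0,0.42,0,1]]]'|grep -E "ee_|ft";python3 -m jog '[[[5,0,0.1,0,1],[6,0,0,0,1],[6,0,-0.5,0,1],[0,0,-6,0,1],[0,0,-30,0,1]]]'|grep -E "ee_|ft|t:"
```

```text
ee_pos: [0.6732, 0.0725, 0.1084]
ft_force: [-0.4, -0.2, 4.0]
t: 13.43
ee_pos: [0.6746, 0.0889, 0.1407]
ft_force: [-0.2, -0.0, -0.1]
```

Both strokes are done. To check that every wheel turned, I'll go back to the pose of the first wrist picture and compare the marks on the wheels.

```bash
python3 -m jog '[[[0,0,-40,0,1],[0,0,-40,0,1],[0,0,-31,0,1],[-20,-25,0,0,1],[-20,-25,0,0,1]]]' >/dev/null; python3 -m jog '[[[-20,-25,0,0,1],[-20,-25,0,0,1],[-20,-25,0,0,1],[-20,-25,0,0,1],[-20,-10,0,0,1]]]' >/dev/null;python3 -m jog '[[[-28,0,0,0,1],[-28,0,0,0,1],[0,0,0,0,1],[0,0,0,0,1]]]' >/dev/null
python3 - <<'E'
from station import env;from h import *
import cv2
delta(env,[.4618,-.0894,.2516])
d=env.snapshot("wrist")["color"][...,::-1];cv2.imwrite("pics/w4.png",d);b=cv2.imread("pics/w1.png")
f=lambda i:np.hstack([i[0:290,320:365],i[0:290,485:555]])
cv2.imwrite("pics/cmp.png",cv2.resize(np.hstack([f(b),f(b)*0+255,d[0:290,280:590]]),None,fx=1.45,fy=2,interpolation=cv2.INTER_CUBIC))
E
```

```text
t 14.6 tcp [ 0.4706 -0.0601  0.2563] f [-0.17  0.27  1.03] xang 74.34 tilt [ 1.e-03  8.e-04 -1.e+00] d_mm [-30.6  -0.5   4.7] gw 0.0003188018981904329
```

View pics/cmp.png

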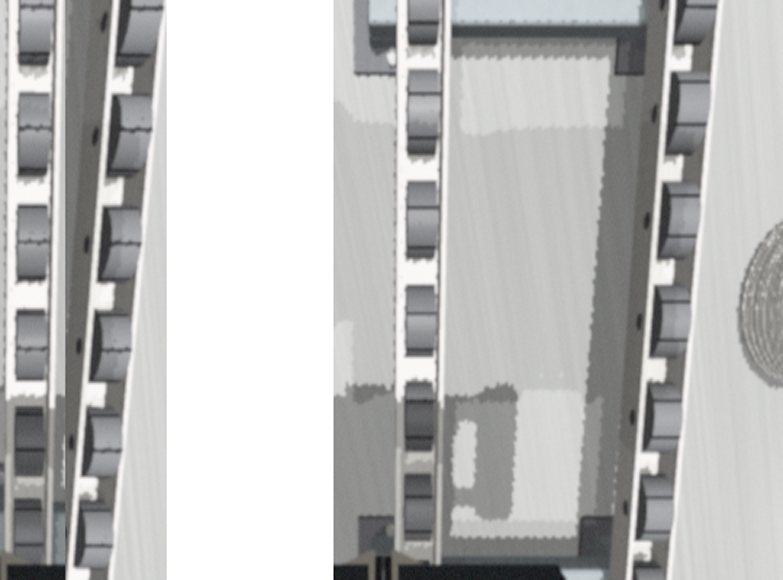

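Run:
```python
import cv2,numpy as np
b=cv2.imread("pics/w1.png");d=cv2.imread("pics/w4.png")
S=[]
for i,n,f in((b,325,485),(d,430,0),):
    pass
N0,F0=b[:,328:358],b[:,490:552]; c0=280
N1,F1=d[:,280+int(400/1.45)-333//1*0-230+0:0] if 0 else d[:,280+int((400-333)/1.45)+0:280+int((446-333)/1.45)],d[:,280+int((625-333)/1.45):280+int((720-333)/1.45)]
for s in(N0,F0,N1,F1):
    for r in(slice(0,145),slice(145,290)):S+=[cv2.resize(s[r],(90,580),interpolation=cv2.INTER_CUBIC),np.full((580,8,3),255,np.uint8)]
o=np.hstack(S);cv2.imwrite("pics/cmp2.png",o);print(o.shape,N1.shape,F1.shape)
```

```text
(580, 784, 3) (480, 31, 3) (480, 65, 3)
```

View pics/cmp2.png

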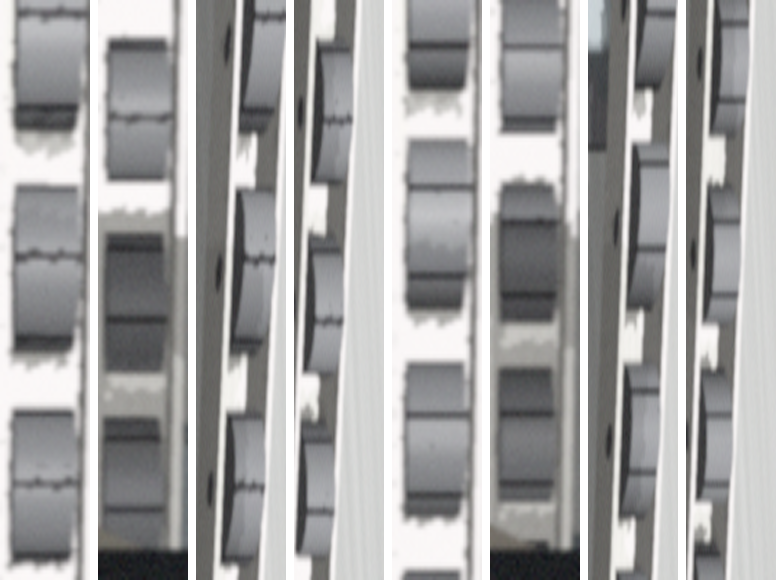

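Before, the marks sat on the wheel crowns. Now they are displaced by the same amount on all six visible wheels of each rail (2–7), and wheel 1 of each rail had the same stroke and force. The arm is clear at z = 0.256, so I'm handing in.

```bash
python3 -c "
from station import env;print(env.sense()['t'],env.sign_off())"
```

```text
the job is handed in; nothing more can be done
14.65 None
```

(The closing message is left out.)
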